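Refit the access cover of a feed gear unit

TASK

Close the open gear unit on the board. Turn its two quarter-turn studs until their wings line up with the way the cover's slots will lie, across the short side of the frame; then take the loose cover by its handle, set it over both studs and press it flat against the frame, squeezing the sprung seal. Finish holding it like that, gripping the handle and keeping the cover pressed fully home so that a colleague can lock the studs: leave them unlocked, and leave the tools and spare parts round the work where they lie.

Things in the scene. Friction and masses are not known exactly. Their poses are not given: they have to be found in the camera images.
- gear_unit: grey gear housing with an open top, 214 (its y) x 136 (its x) mm at the foot, fixed on the board; origin at the centre of its underside, z up. Its upper frame (bare metal, 196 x 118 mm, opening 96 x 72 mm) is 50 mm above the origin. A shaft stub sticks out at its -x side, up to 98 mm from the centre, lower than the frame. The frame lies the same either way round for the cover (half-turn symmetric)
- frame_centre (a point): centre of the frame's upper face, axes as the gear unit. A black rubber seal round the opening stands 4 mm above this face, on springs: 3.6 N when untouched, 2 N more per mm, about 12 N when pressed flush (the cover's weight helps)
- stud_a_wing (a point): point on the axis of the stud at the gear unit's +y end (70 mm from the centre), 13 mm above the frame, at mid-height of the flat sides of its wing: a bar 27 mm long and 10 mm thick on a 9 mm neck; flat sides from 7.5 to 18 mm above the frame, rounded top at 23 mm. Its x axis runs along the wing
- stud_b_wing (a point): the same on the stud at the gear unit's -y end
- stud_a (a joint): angle of stud a, rad, clockwise seen from above: 0 = the wing lies along the gear unit's x axis, lined up with the cover's slot (stop at -0.04); 1.57 = across it, locked (stop at 1.61). Stays where it is left (0.06 N m of friction)
- stud_b (a joint): the same for stud b
- cover: flat steel cover, 184 (its y) x 106 (its x) x 6 mm, 0.3 kg, loose, lying on the board; origin at the centre of its underside, z up. Two slots, each 34 mm along x and 16 mm along y, centred at y = +70 and -70 mm, pass over the studs' wings when these lie along x. It fits either way round
- cover_handle (a point): centre of the bar of the cover's black bow handle, 34 mm above its underside (28 mm above the plate); the bar is 84 mm long along the cover's y, 12 mm wide and 14 mm high, with 21 mm free under it
- cover_end_a (a point): underside of the cover on its centre line, 85 mm from the centre toward +y, outside the slot
- cover_end_b (a point): the same toward -y
- board: plywood board lying across the blue crate, 355 (x) x 620 (y) x 15 mm, fixed; origin at the centre of its underside; its upper face, on which everything stands, is at z = 0.199
- hex_key_6: black hex key, 98 mm, lying on the board; leave it alone
- feed_wheel_b: black feed wheel, 47 mm across, 12 mm high, on the board; leave it alone
- roller_a: grey grooved roller, 41 mm across, 26 mm high, on the board; leave it alone
- marker: marker pen, 135 mm, lying on the board in front of the work; leave it alone

How it is judged:
By the outcome, as a careful person would: the job done as asked, in the order asked, and still so for the second after the job is handed in, while the arm keeps its last pose, push and grip.
It also fails if it takes over 54 s, if anything falls off the work surface, if the arm or the gripper's body presses on something with over 40 N, if the wrist force passes 120 N, or if a joint passes its speed limit or range.

ROBOT

A 6-joint arm with a two-finger parallel gripper is mounted at the origin on the work surface; the furniture and walls round the work are solid. World frame = base frame: x ahead of the robot, y to its left, z up, the work surface at z = 0. Lengths are in m, angles in rad, forces in N, time in s.
With the tool pointing down it reaches from about 0.35 to 0.775 m from the base axis. Payload 5.5 kg.
Tool frame: the origin (TCP) lies between the finger pads; the fingertips stand 19 mm ahead of it and the grasp point (between the pads) is the TCP; z points along the fingers, x is the direction in which the jaws open and shut, and the axes are right-handed (so a half turn about z gives the same grasp; the last joint's range is limited). The gripper opens to 85 mm and grips with 20 to 120 N. Pads are 22 mm wide; open, the fingers measure 114 mm over their backs; the gripper's body (76 mm by 85 mm) begins 54 mm behind the grasp point. The pads swing forward as they close: fully open they stand 13 mm farther back than shut.
Start: joints at [0.989, 0.313, 0.046, 1.304, 0, 1.431], TCP at [0.246, 0.52, 0.25] pointing down, gripper open.
Joint ranges: [-2.76, 2.76], [-0.86, 1.69], [-1.03, 1.26], [-2.2, 2.34], [-1.47, 1.5], [-3.14, 3.14]. Speed limits (rad/s): [2.57, 2.57, 3.14, 3.14, 3.14, 3.14].

INTERFACE

Orientations are given as a unit quaternion [w, x, y, z].
In Python, from workcell import env gives the robot as it stands. The module is installed in compiled form; this text tells all that it offers.
- The arm moves only by the tool carry_out, never from a script. Its argument "steps" is a list of rows, each a list of 7 numbers: the gripper command: -1 is shut, 1 is fully open, values between are in proportion, then the shift along the tool's x, y, z in m, then the turn, a rotation vector about the tool's x, y, z in rad. A call has 1 to 20 rows; each row shifts and turns the commanded pose from where the row before left it, along the tool's axes as they then stand; what a row does not reach is not made up. A row lasts 1/8 s, in which the tool goes at most 62.5 mm and 10.7 degrees, less where a joint would pass 70% of its speed; a pose out of reach is approached as far as the arm can. A call with a gripper value outside its range is refused whole. The fingers move at their own pace and stop on an object; "grip_force" is the grip in N (left out, the last holds). Time passes only in rows, so rows that do not move let the fingers close. It gives the time, the measured TCP pose, the force and the opening at its end, in the units of the state.
- env.get_state(): the state, without advancing time (a new reading comes with each control period).
- env.read_camera(name): name is "scene" or "top" or "wrist"; returns a dict with "color" (384x512x3 uint8, red, green, blue), "K" (3x3 intrinsics, pixels), "R" (3x3) and "t" (3): a world point X has camera coordinates R X + t. Camera axes: x right, y down, z forward; pixel columns grow to the right and rows downward; lengths in m; the calibration is good to about 2 mm. The wrist camera is an equidistant fisheye: a pixel r from the principal point sees the ray r / f radians off the axis. A picture is of the moment at which its call begins. There is no depth.
- env.hand_in(): hands the job in, once; it reports no verdict.
The state is a dict: "clock": time; "joint_pos": joint angles; "qvel": joint speeds; "tau": joint torques, N m; "tcp_pos": TCP position; "orientation": TCP orientation; "wrist_force": force on the tool from outside, world axes, zero at the start; "ft_torque": the same for the moment, N m; "finger_gap": finger opening in m.
Only numpy, scipy, OpenCV 4.12 (cv2) and the standard library are available. Lean on these libraries where they do the work, as an engineer would, in place of code of your own. Each camera call takes 0.05 s, during which the arm holds its last target. There are 200 camera calls.

## Working session

There is one attempt and no reset: what is moved stays moved. The work goes in short steps, Python scripts to look and compute and a tool call to move; the robot and the scene stay as the last step left them, time stands still between calls to the robot, and variables do not carry over. Pictures are saved under pics/ and viewed, about 8 in all and at most 12, crops included, and the job is handed in when it is done.

Besides the shell and the picture viewer there is one more tool, called after "Request:" as a command line: name --pt "numbers of a row" for each row, then --argument value for the rest. carry_out: Moves the arm, as the interface text tells. Its arguments: {"type":"object","properties":{"steps":{"type":"array","items":{"type":"array","items":{"type":"number"}}},"grip_force":{"type":"number"}},"required":["steps"]}

```bash
mkdir -p pics; cat > h.py <<'E'
import numpy as np, cv2
from workcell import env
from scipy.spatial.transform import Rotation as Ro
def grab(n,f=None):
    c=env.read_camera(n)
    if f: cv2.imwrite('pics/'+f,c['color'][:,:,::-1])
    return c
def ray(c,u,v,fish=False):
    K=c['K'];x=(u-K[0,2])/K[0,0];y=(v-K[1,2])/K[1,1]
    if fish:
        r=np.hypot(x,y); s=np.sin(r)/r if r>1e-9 else 1; d=np.array([x*s,y*s,np.cos(r)])
    else: d=np.array([x,y,1.])
    return -c['R'].T@c['t'], c['R'].T@d
def onz(c,u,v,z,fish=False):
    o,d=ray(c,u,v,fish); return o+d*(z-o[2])/d[2]
E
python3 - <<'E'
from h import *
a=grab('top','top.png');b=grab('scene','scene.png');w=grab('wrist','wrist.png')
for c in(a,b,w):print(c['K'].round(1).tolist(),(-c['R'].T@c['t']).round(3),c['R'].round(2).tolist())
big=np.hstack([a['color'],b['color']]);cv2.imwrite('pics/topbig.png',cv2.resize(a['color'],(800,600),interpolation=cv2.INTER_CUBIC)[:,:,::-1])
s=env.get_state();print(s)
E
```

```text
[[373.4, 0.0, 256.9], [0.0, 373.4, 193.2], [0.0, 0.0, 1.0]] [ 0.431 -0.055  1.115] [[0.03, -1.0, -0.02], [-1.0, -0.03, -0.04], [0.04, 0.02, -1.0]]
[[421.3, 0.0, 260.9], [0.0, 421.3, 184.6], [0.0, 0.0, 1.0]] [-0.164 -0.519  0.611] [[0.6, -0.8, -0.01], [-0.32, -0.22, -0.92], [0.74, 0.56, -0.38]]
[[297.3, 0.0, 253.1], [0.0, 297.3, 191.1], [0.0, 0.0, 1.0]] [0.178 0.55  0.374] [[0.43, 0.9, -0.0], [0.86, -0.41, 0.3], [0.27, -0.13, -0.96]]
{'clock': 0.15, 'joint_pos': array([ 9.89405681e-01,  3.13856515e-01,  4.52305688e-02,  1.30361841e+00,
       -1.91465354e-05,  1.43119232e+00]), 'qvel': array([ 8.95933568e-04, -4.38502632e-04,  1.69842330e-03, -5.32085948e-05,
       -1.04391363e-04,  1.47268635e-03]), 'tau': array([ 1.65052825e-03, -4.81066561e+01,  2.98815465e+01,  1.39381280e-02,
       -1.37436145e-04, -2.99892088e-05]), 'tcp_pos': array([0.2456555 , 0.51947524, 0.24959359]), 'orientation': array([ 3.07183521e-04,  8.44853386e-01,  5.34997413e-01, -6.55690008e-04]), 'wrist_force': array([-0.29945201,  0.5307169 , -0.35638188]), 'ft_torque': array([ 0.02192517, -0.02273615, -0.00285748]), 'finger_gap': 0.08558663156371998}
```

View pics/topbig.png

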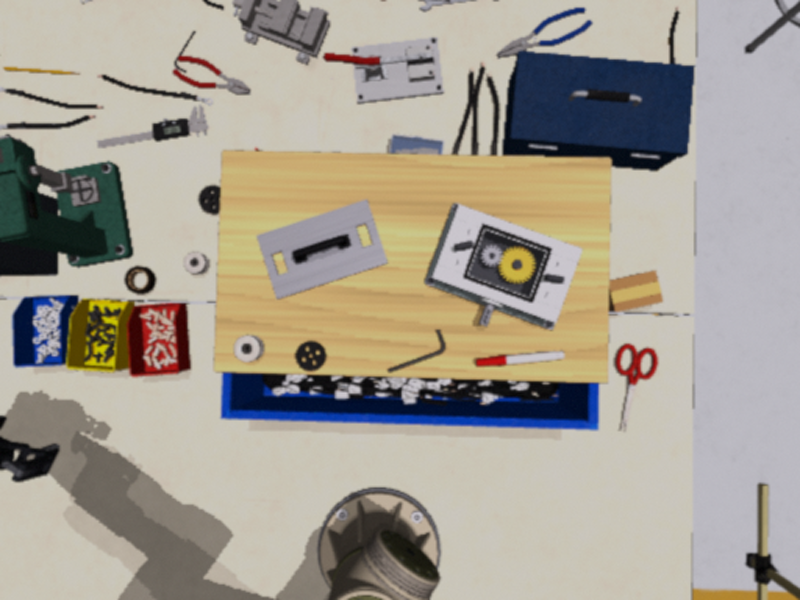

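View pics/scene.png

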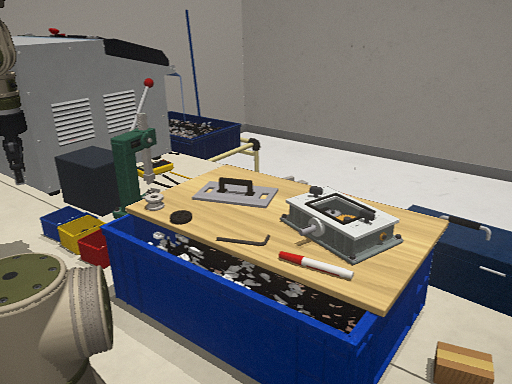

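The top view shows the board with the cover on the left (centre ~(322,248) in the 800x600 picture) and the gear unit on the right (~(505,265)). Its shaft stub is at the bottom, so the unit's x points roughly along world +x. The wings are at ~(463,245) for a and (553,278) for b, and both look roughly along y. The marker, hex key, wheel and roller lie in front.

```bash
cat > m.py <<'E'
from h import *
c=grab('top');im=c['color'];hsv=cv2.cvtColor(im,cv2.COLOR_RGB2HSV)
def comps(mask,amin):
    n,l,s,ce=cv2.connectedComponentsWithStats(mask.astype(np.uint8))
    return [(s[i],ce[i],l==i) for i in range(1,n) if s[i,4]>=amin]
reg=np.zeros(im.shape[:2],bool);reg[100:240,142:388]=1
m=(hsv[...,1]<40)&(hsv[...,2]>120)&reg
for s,ce,l in comps(m,800):
    cn=max(cv2.findContours(l.astype(np.uint8),0,2)[0],key=cv2.contourArea)
    r=cv2.minAreaRect(cn);bx=cv2.boxPoints(r)
    z=.205 if ce[0]<256 else .249
    P=np.array([onz(c,*p,z) for p in bx]);print(s,im[l].mean(0).round(),r,'\n',P.round(4).tolist(),P.mean(0).round(4),[np.linalg.norm(P[i]-P[i-1]).round(4) for i in range(4)])
m=(hsv[...,2]<75)&reg
for s,ce,l in comps(m,25): 
    r=cv2.minAreaRect(np.argwhere(l)[:,::-1].astype(np.float32));print('dark',s,ce.round(1),r)
E
python3 m.py
python3 - <<'E'
from h import *
im=cv2.imread('pics/top.png')[115:220,155:385];cv2.imwrite('pics/crop.png',cv2.resize(im,None,fx=3.4,fy=3.4,interpolation=cv2.INTER_CUBIC))
E
```

```text
[ 165  128   83   63 2677] [158. 153. 163.] ((205.60621643066406, 159.11911010742188), (42.71745681762695, 74.41282653808594), 71.896240234375) 
 [[0.5634, 0.1961, 0.205], [0.6245, 0.0233, 0.205], [0.5252, -0.012, 0.205], [0.4641, 0.1599, 0.205]] [0.5443 0.0918 0.205 ] [np.float64(0.1056), np.float64(0.1833), np.float64(0.1054), np.float64(0.1824)]
[ 276  130   97   78 2484] [192. 188. 194.] ((320.68780517578125, 175.26544189453125), (86.44337463378906, 66.28450012207031), 19.722278594970703) 
 [[0.4659, -0.0649, 0.249], [0.6129, -0.1134, 0.249], [0.549, -0.3031, 0.249], [0.4034, -0.254, 0.249]] [ 0.5078 -0.1838  0.249 ] [np.float64(0.1992), np.float64(0.1547), np.float64(0.2001), np.float64(0.1536)]
dark [297 144  55  49 755] [324. 168.] ((324.19342041015625, 167.84307861328125), (47.245975494384766, 36.13932800292969), 19.98310661315918)
dark [187 150  37  18 243] [204.9 158.2] ((205.25001525878906, 158.75), (7.905694007873535, 37.314876556396484), 71.56504821777344)
dark [291 155  11   5  38] [296.  157.3] ((295.98077392578125, 157.40383911132812), (3.530090570449829, 10.394155502319336), 78.69007110595703)
dark [348 176  12   5  41] [353.4 178.1] ((353.4729919433594, 178.16217041015625), (11.179131507873535, 3.452378749847412), 9.462322235107422)
dark [279 180  33  16  63] [296.7 187.6] ((295.21826171875, 186.5299072265625), (34.91984558105469, 3.628035306930542), 24.904767990112305)
dark [323 196  25  11  48] [335.5 201.1] ((335.0277099609375, 200.9215545654297), (25.95996856689453, 2.274270534515381), 19.440032958984375)
dark [190 219  18  18 222] [198.5 227.3] ((198.5, 227.5), (17.0, 17.0), 90.0)
dark [149 239  28   1  28] [162.5 239. ] ((162.5, 239.0), (27.0, 0.0), 180.0)
```

View pics/crop.png

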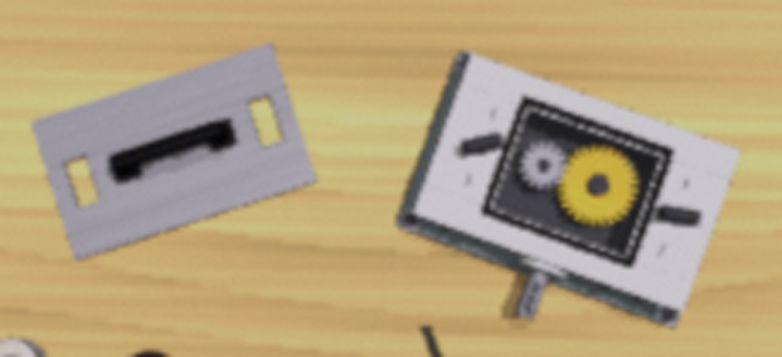

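The crop shows both wings clearly: a rises to the right by about 11°, b falls to the right by about 10°, and the frame runs at about 20°. So both are unlocked only in part, and both need turning anticlockwise. Next I work out the first move, above the unit.

```bash
cat >> h.py <<'E'
def go(p,psi):
    """shift in current tool axes and turn about tool z (deg) to reach p with jaw axis yaw psi (deg)"""
    s=env.get_state();R=Ro.from_quat(np.roll(s['orientation'],-1)).as_matrix()
    cur=np.degrees(np.arctan2(R[1,0],R[0,0]))
    T=Ro.from_euler('z',psi,degrees=True).as_matrix()@np.diag([1,-1,-1.])
    print('t',round(s['clock'],2),'tcp',s['tcp_pos'].round(4),'psi',cur.round(2),'gap',round(s['finger_gap'],4),'F',s['wrist_force'].round(1),'j',s['joint_pos'].round(2))
    print(' shift mm',(1e3*R.T@(np.array(p)-s['tcp_pos'])).round(2),'rotvec',Ro.from_matrix(R.T@T).as_rotvec().round(4),'tilt',R[:,2].round(4))
E
python3 - <<'E'
from h import *
c=grab('top')
a=onz(c,296,157.3,.270);b=onz(c,353.5,178.1,.270);print(a,b,(a+b)/2,np.linalg.norm(a-b),np.degrees(np.arctan2(-(a-b)[0],(a-b)[1])))
go([*((a+b)/2)[:2],.40],12)
E
```

```text
[ 0.54514868 -0.12435926  0.27      ] [ 0.5010482  -0.25496874  0.27      ] [ 0.52309844 -0.189664    0.27      ] 0.13785386188685791 -18.657329518935615
t 0.25 tcp [0.2458 0.5196 0.2499] psi 64.69 gap 0.0857 F [ 0.2  0.1 -0.3] j [0.99 0.31 0.05 1.3  0.   1.43]
 shift mm [-522.7   553.96 -149.75] rotvec [3.000e-04 9.000e-04 9.195e-01] tilt [-5.e-04 -7.e-04 -1.e+00]
```

Request:
carry_out --pt "1 0 0 -0.05 0 0 0" --pt "1 0 0 -0.05 0 0 0" --pt "1 0 0 -0.05 0 0 0" --pt "1 -0.035 0.037 0 0 0 0" --pt "1 -0.035 0.037 0 0 0 0" --pt "1 -0.035 0.037 0 0 0 0" --pt "1 -0.035 0.037 0 0 0 0" --pt "1 -0.035 0.037 0 0 0 0" --pt "1 -0.035 0.037 0 0 0 0" --pt "1 -0.035 0.037 0 0 0 0" --pt "1 -0.035 0.037 0 0 0 0" --pt "1 -0.035 0.037 0 0 0 0" --pt "1 -0.035 0.037 0 0 0 0" --pt "1 -0.035 0.037 0 0 0 0" --pt "1 -0.035 0.037 0 0 0 0" --pt "1 -0.035 0.037 0 0 0 0" --pt "1 -0.035 0.037 0 0 0 0" --pt "1 -0.033 0.036 0 0 0 0"

```text
clock: 2.5
tcp_pos: [0.5234, -0.1916, 0.4002]
orientation: [-0.0, 0.845, 0.535, 0.0]
wrist_force: [0.5, 0.6, 0.0]
finger_gap: 0.0854
```

Request:
carry_out --pt "0 0 0 0 0 0 0.153" --pt "0 0 0 0 0 0 0.153" --pt "0 0 0 0 0 0 0.153" --pt "0 0 0 0 0 0 0.153" --pt "0 0 0 0 0 0 0.153" --pt "0 0 0 0 0 0 0.153" --pt "0 0 0 0 0 0 0"

```text
clock: 3.38
tcp_pos: [0.5231, -0.1898, 0.4002]
orientation: [-0.0, 0.994, 0.106, -0.0]
wrist_force: [0.3, 0.1, -0.1]
finger_gap: 0.0427
```

```bash
python3 - <<'E'
from h import *
c=grab('wrist','w1.png');go([.523,-.1897,.4],12)
cv2.imwrite('pics/w1b.png',cv2.resize(c['color'],(800,600),interpolation=cv2.INTER_CUBIC)[:,:,::-1])
E
```

```text
t 3.42 tcp [ 0.523  -0.1899  0.4002] psi 12.25 gap 0.0427 F [ 0.1  0.5 -0.1] j [-0.49  0.29  0.38  1.66  0.    0.86]
 shift mm [-0.   -0.16  0.19] rotvec [-0.0002  0.0001  0.0044] tilt [-1.e-04  1.e-04 -1.e+00]
```

View pics/w1b.png

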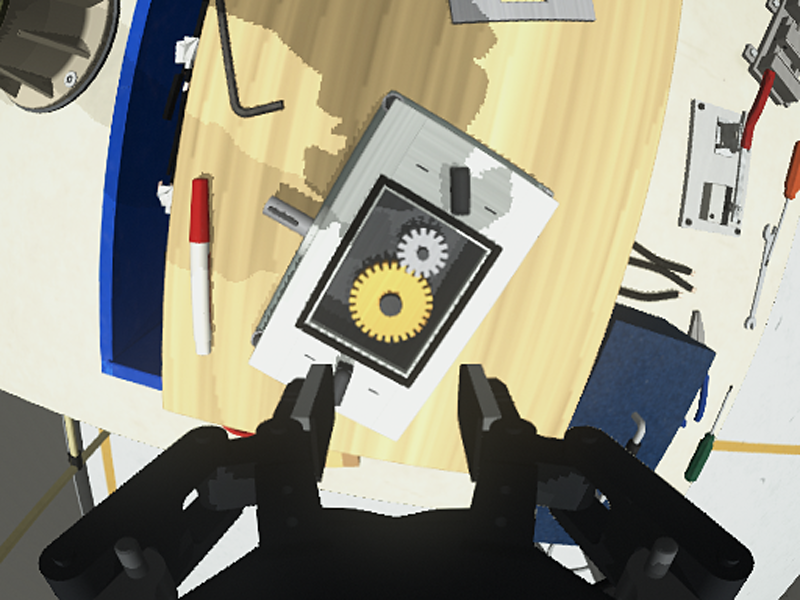

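The wrist view shows the unit in detail. Wing a is at ~(459,190) and wing b at ~(343,383), partly behind a finger. The seal's outer corners are at about (383,178), (500,246), (409,385) and (298,323).

```bash
python3 - <<'E'
from h import *
c=grab('wrist');im=c['color'];v=im.max(2)
q=np.array([(383,178),(500,246),(409,385),(298,323)])/1.5625
m=np.zeros(v.shape,np.uint8);cv2.fillConvexPoly(m,cv2.convexHull((( q-q.mean(0))*1.08+q.mean(0)).astype(np.int32)),1)
d=((v<60)&(m>0)).astype(np.uint8)
cn=max(cv2.findContours(d,0,2)[0],key=cv2.contourArea)[:,0]
W=np.array([onz(c,*p,.253,True)[:2] for p in cn]).astype(np.float32)
r=cv2.minAreaRect(W);print('seal',r)
for nm,(u0,u1,v0,v1) in dict(a=(278,312,98,145)).items():
    d=np.zeros(v.shape,np.uint8);d[v0:v1,u0:u1]=v[v0:v1,u0:u1]<70
    n,l,s,ce=cv2.connectedComponentsWithStats(d);i=1+s[1:,4].argmax()
    print(s[i],ce[i])
    P=np.argwhere(l==i)[:,::-1]
    W=np.array([onz(c,*p,.266,True)[:2] for p in P]).astype(np.float32);print(nm,cv2.minAreaRect(W),W.mean(0))
cv2.imwrite('pics/w1c.png',cv2.resize(im[90:280,180:370],(760,760),interpolation=cv2.INTER_NEAREST)[:600,:,::-1])
E
```

```text
seal ((0.5235393047332764, -0.1933610737323761), (0.10959306359291077, 0.08513885736465454), 71.3424301147461)
[288 107  13  30 342] [294.16374269 121.78362573]
a ((0.5458225607872009, -0.12693575024604797), (0.010584219358861446, 0.02559785731136799), 13.678251266479492) [ 0.54601145 -0.12710638]
```

View pics/w1c.png

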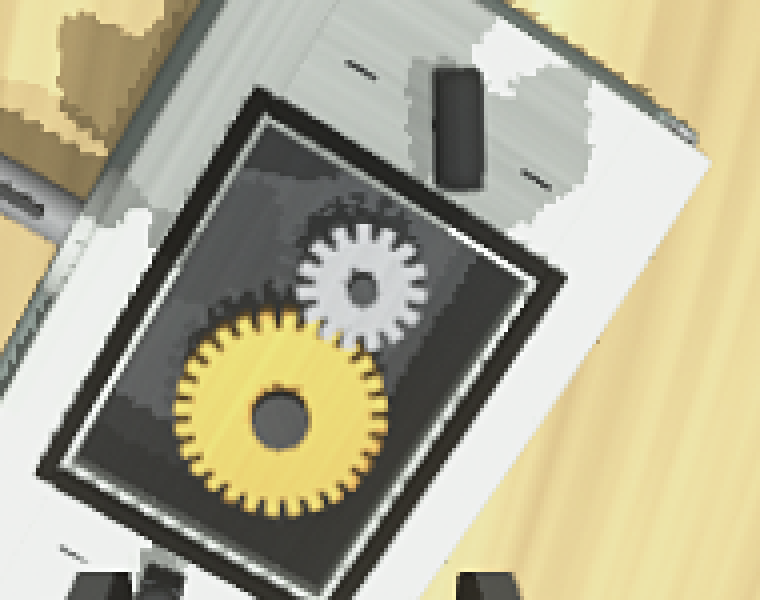

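Seal centre is (0.5235, -0.1934) and yaw -18.66°. The stud a this predicts, (0.5459, -0.1271), matches the measured wing to 0.2 mm. Stud b is therefore at (0.5011, -0.2597). Wing a is at about 58° and b at about 80°.

```bash
python3 - <<'E'
from h import *
go([.5459,-.1270,.274],13.7)
E
```

```text
t 3.48 tcp [ 0.523  -0.1898  0.4002] psi 12.24 gap 0.0427 F [0.4 0.1 0.4] j [-0.49  0.29  0.38  1.66  0.    0.86]
 shift mm [ 35.67 -56.51 126.22] rotvec [-0.0002  0.     -0.0254] tilt [-1.e-04  2.e-04 -1.e+00]
```

Request:
carry_out --pt "0 0.0178 -0.02825 0 0 0 0" --pt "0 0.0179 -0.02825 0 0 0 -0.025" --pt "0 0 0 0.04 0 0 0" --pt "0 0 0 0.04 0 0 0" --pt "0 0 0 0.03 0 0 0" --pt "0 0 0 0.0162 0 0 0" --pt "-1 0 0 0 0 0 0" --pt "-1 0 0 0 0 0 0" --pt "-1 0 0 0 0 0 0" --pt "-1 0 0 0 0 0 0" --pt "-1 0 0 0 0 0 0" --grip_force 40

```text
clock: 4.85
tcp_pos: [0.5463, -0.1272, 0.2749]
orientation: [0.0, 0.993, 0.118, 0.001]
wrist_force: [-1.6, 0.6, 3.7]
finger_gap: 0.0086
```

```bash
python3 - <<'E'
from h import *
go([.5459,-.1270,.274],71.34)
E
```

```text
t 4.85 tcp [ 0.5463 -0.1272  0.2749] psi 13.53 gap 0.0086 F [-1.6  0.6  3.7] j [-0.37  0.28  0.06  1.35  0.    0.96]
 shift mm [-0.35 -0.29  0.87] rotvec [ 1.000e-03 -5.000e-04 -1.009e+00] tilt [ 1.1e-03 -4.0e-04 -1.0e+00]
```

Request:
carry_out --pt "-1 0 0 0 0 0 -0.126" --pt "-1 0 0 0 0 0 -0.126" --pt "-1 0 0 0 0 0 -0.126" --pt "-1 0 0 0 0 0 -0.126" --pt "-1 0 0 0 0 0 -0.126" --pt "-1 0 0 0 0 0 -0.126" --pt "-1 0 0 0 0 0 -0.126" --pt "-1 0 0 0 0 0 -0.126" --pt "-1 0 0 0 0 0 0" --pt "-1 0 0 0 0 0 0"

```text
clock: 6.1
tcp_pos: [0.5477, -0.126, 0.2749]
orientation: [0.0, 0.812, 0.583, 0.002]
wrist_force: [3.2, 4.0, 2.5]
finger_gap: 0.0084
```

```bash
python3 - <<'E'
from h import *
go([.5459,-.1270,.274],71.34);print(env.get_state()['ft_torque'])
E
```

```text
t 6.1 tcp [ 0.5477 -0.126   0.2749] psi 71.35 gap 0.0084 F [3.2 4.  2.5] j [-0.37  0.28  0.06  1.35  0.   -0.05]
 shift mm [-1.55 -1.35  0.91] rotvec [ 0.0031 -0.0034  0.0001] tilt [ 0.004   0.0023 -1.    ]
[ 0.93645465 -0.52295899 -0.01881921]
```

Request:
carry_out --pt "0 0 0 0 0 0 0" --pt "0 0 0 0 0 0 0" --pt "0 0 0 0 0 0 0" --pt "0 0 0 -0.04 0 0 0" --pt "0 0 0 -0.04 0 0 0" --pt "0 -0.047 0 0 0 0 0" --pt "0 -0.047 0 0 0 0 0" --pt "0 -0.046 0 0 0 0 0" --pt "0 0 0 0 0 0 0.174" --pt "0 0 0 0 0 0 0.174" --pt "0 0 0 0 0 0 0.174" --pt "0 0 0 0 0 0 0.174" --pt "0 0 0 0 0 0 0.174" --pt "0 0 0 0 0 0 0.174" --pt "0 0 0 0 0 0 0.174" --pt "0 0 0 0 0 0 0.174" --pt "0 0 0 0 0 0 0"

```text
clock: 8.22
tcp_pos: [0.5011, -0.2598, 0.354]
orientation: [-0.0, 0.997, -0.073, -0.0]
wrist_force: [0.1, -0.0, -0.7]
finger_gap: 0.0427
```

```bash
python3 - <<'E'
from h import *
c=grab('wrist','w2.png');go([.5011,-.2597,.274],-8.5)
cv2.imwrite('pics/w2b.png',cv2.resize(c['color'],(800,600),interpolation=cv2.INTER_CUBIC)[:,:,::-1])
E
```

```text
t 8.28 tcp [ 0.5011 -0.2598  0.354 ] psi -8.31 gap 0.0427 F [-0.8 -0.1 -0.8] j [-0.62  0.29  0.27  1.55  0.    1.1 ]
 shift mm [-5.000e-02 -1.100e-01  7.998e+01] rotvec [-0.0001  0.0001  0.0034] tilt [-1.e-04  2.e-04 -1.e+00]
```

View pics/w2b.png

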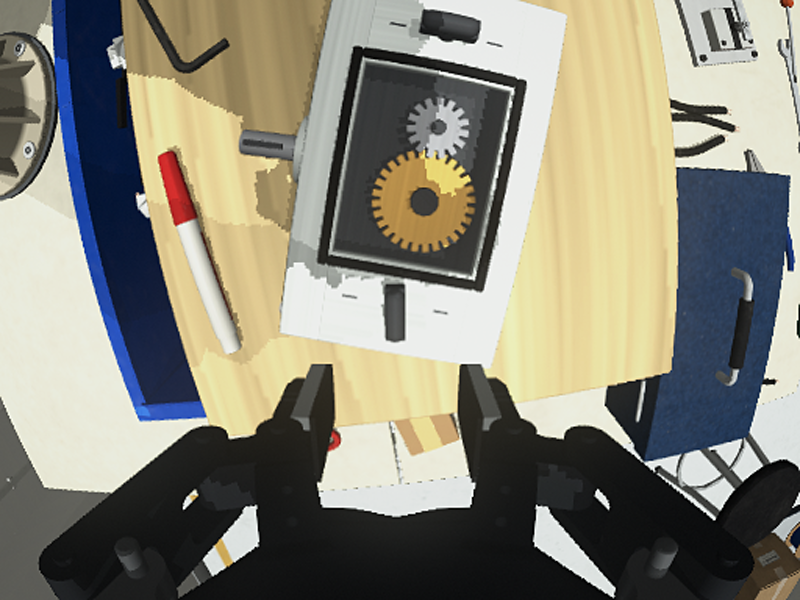

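Wing a at (450,25) now lies in line with its tick marks. Wing b at (395,312) is fully visible and lies across its ticks. Next I measure b and refine the seal.

```bash
cat > w.py <<'E'
from h import *
def wing(c,u,v,z=.266,h=22,thr=75):
    V=c['color'].max(2);d=np.zeros(V.shape,np.uint8);u=int(u/1.5625);v=int(v/1.5625);v0=max(v-h,0)
    d[v0:v+h,u-h:u+h]=V[v0:v+h,u-h:u+h]<thr
    n,l,s,ce=cv2.connectedComponentsWithStats(d);i=l[v,u];assert i
    P=np.argwhere(l==i)[:,::-1]
    W=np.array([onz(c,*p,z,True)[:2] for p in P]).astype(np.float32);print('wing',s[i],cv2.minAreaRect(W),W.mean(0))
E
python3 - <<'E'
from w import *
c=grab('wrist');wing(c,395,312,h=24);wing(c,450,25)
q=np.array([(357,47),(525,80),(484,290),(318,263)])/1.5625
m=np.zeros(c['color'].shape[:2],np.uint8);cv2.fillConvexPoly(m,((q-q.mean(0))*1.06+q.mean(0)).astype(np.int32),1)
# exclude wings by staying close to the seal outline
d=((c['color'].max(2)<60)&(m>0)).astype(np.uint8)
cn=max(cv2.findContours(d,0,2)[0],key=cv2.contourArea)[:,0]
print(cv2.minAreaRect(np.array([onz(c,*p,.253,True)[:2] for p in cn]).astype(np.float32)))
E
```

```text
Traceback (most recent call last):
  File "w.py", line 5, in wing
    n,l,s,ce=cv2.connectedComponentsWithStats(d);i=l[v,u];assert i
                                                                 ^
AssertionError
```

```bash
sed -i 's/i=l\[v,u\];assert i/i=1+s[1:,4].argmax()/; s/thr=75/thr=95/' w.py
python3 - <<'E'
from w import *
c=grab('wrist')
print(c['color'][:,:,:].max(2)[186:220:3,246:262:3])
wing(c,395,316,h=18);wing(c,450,25)
q=np.array([(357,47),(525,80),(484,290),(318,263)])/1.5625
m=np.zeros(c['color'].shape[:2],np.uint8);cv2.fillConvexPoly(m,((q-q.mean(0))*1.04+q.mean(0)).astype(np.int32),1)
d=((c['color'].max(2)<60)&(m>0)).astype(np.uint8)
cn=max(cv2.findContours(d,0,2)[0],key=cv2.contourArea)[:,0]
print(cv2.minAreaRect(np.array([onz(c,*p,.253,True)[:2] for p in cn]).astype(np.float32)))
E
```

```text
[[ 83  52  55  57  77 239]
 [ 71  68  76  78  46 238]
 [ 77  76  86  79  54 239]
 [ 82  77  86  81  55 239]
 [ 81  76  87  82  56 239]
 [ 79  79  88  83  56 237]
 [ 72  78  89  83  57 238]
 [101  80  88  84  58 237]
 [169  79  89  84  59 239]
 [168  79  89  84  58 239]
 [165  75  85  81  66 239]
 [240 242 209 233 242 238]]
wing [246 184  13  35 431] ((0.5009980201721191, -0.26022034883499146), (0.027378136292099953, 0.009146038442850113), 82.01593017578125) [ 0.501254   -0.25946563]
wing [269   6  39  22 613] ((0.5458416938781738, -0.12833143770694733), (0.014330537058413029, 0.02670072391629219), 73.42820739746094) [ 0.5458193  -0.12784868]
((0.5237092971801758, -0.19327160716056824), (0.10942196100950241, 0.08547443151473999), 71.4195556640625)
```

Request:
carry_out --pt "0 0 0 0.04 0 0 0" --pt "0 0 0 0.025 0 0 0" --pt "0 0 0 0.0145 0 0 0" --pt "-1 0 0 0 0 0 0" --pt "-1 0 0 0 0 0 0" --pt "-1 0 0 0 0 0 0" --pt "-1 0 0 0 0 0 0" --pt "-1 0 0 0 0 0 0" --pt "-1 0 0 0 0 0 -0.139" --pt "-1 0 0 0 0 0 -0.139" --pt "-1 0 0 0 0 0 -0.139" --pt "-1 0 0 0 0 0 -0.139" --pt "-1 0 0 0 0 0 -0.139" --pt "-1 0 0 0 0 0 -0.139" --pt "-1 0 0 0 0 0 -0.139" --pt "-1 0 0 0 0 0 -0.139" --pt "-1 0 0 0 0 0 -0.139" --pt "-1 0 0 0 0 0 -0.139"

```text
clock: 10.62
tcp_pos: [0.5027, -0.2585, 0.2756]
orientation: [0.0, 0.812, 0.584, 0.002]
wrist_force: [1.2, 6.0, 1.9]
finger_gap: 0.0087
```

Request:
carry_out --pt "-1 0 0 0 0 0 0"

```text
clock: 10.75
tcp_pos: [0.5027, -0.2585, 0.2756]
orientation: [0.0, 0.813, 0.583, 0.002]
wrist_force: [2.2, 4.9, 1.6]
finger_gap: 0.0088
```

```bash
python3 - <<'E'
from h import *
go([.5011,-.2597,.274],71.34);print(env.get_state()['ft_torque'])
E
```

```text
t 10.75 tcp [ 0.5027 -0.2585  0.2756] psi 71.31 gap 0.0088 F [2.2 4.9 1.6] j [-0.62  0.29  0.07  1.35  0.   -0.29]
 shift mm [-1.68 -1.16  1.62] rotvec [ 0.0033 -0.0033 -0.0006] tilt [ 0.0042  0.0021 -1.    ]
[ 1.08001839 -0.37117213  0.00852992]
```

Request:
carry_out --pt "0 0 0 0 0 0 0" --pt "0 0 0 0 0 0 0" --pt "0 0 0 0 0 0 0" --pt "0 0 0 -0.04 0 0 0" --pt "0 0 0 -0.04 0 0 0" --pt "0 0 0 -0.02 0 0 0.151" --pt "0 0 0 0 0 0 0.151" --pt "0 0 0 0 0 0 0.151" --pt "0 0 0 0 0 0 0.151" --pt "0 0 0 0 0 0 0.151" --pt "0 0 0 0 0 0 0.151" --pt "0 0 0 0 0 0 0"

```text
clock: 12.25
tcp_pos: [0.5012, -0.2599, 0.3746]
orientation: [0.0, 0.986, 0.168, 0.0]
wrist_force: [-0.6, -0.3, -0.2]
finger_gap: 0.043
```

```bash
python3 - <<'E'
from h import *
c=grab('wrist','w3.png');go([.5443,.0918,.34],19.5)
cv2.imwrite('pics/w3b.png',cv2.resize(c['color'],(800,600),interpolation=cv2.INTER_CUBIC)[:,:,::-1])
E
```

```text
t 12.3 tcp [ 0.5012 -0.2599  0.3746] psi 19.4 gap 0.0424 F [-0.  -0.2 -0.1] j [-0.62  0.3   0.32  1.6   0.    0.61]
 shift mm [ 157.45 -317.39   34.58] rotvec [ 0.0001 -0.0002 -0.0017] tilt [ 2.e-04 -0.e+00 -1.e+00]
```

View pics/w3b.png

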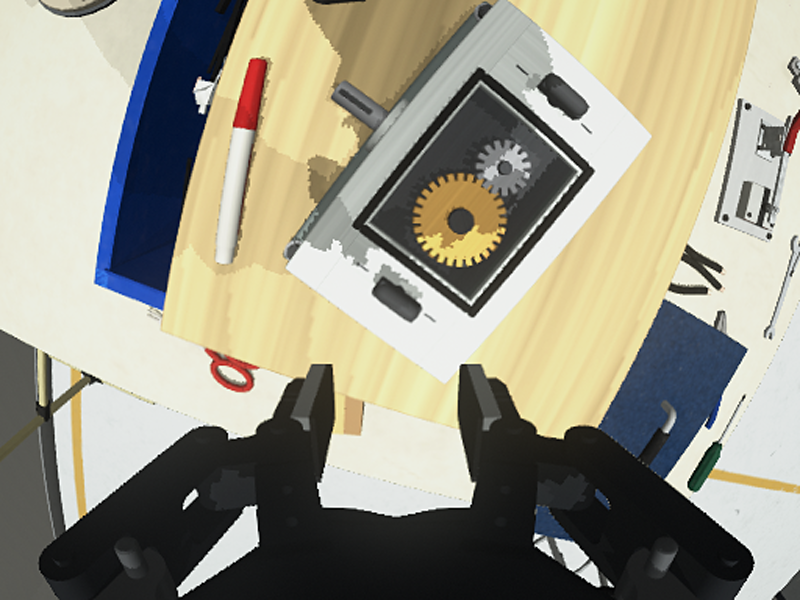

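Both wings, at (563,97) and (397,300), lie in line with their tick marks. On to the cover.

Request:
carry_out --pt "0 0.0225 -0.0453 0 0 0 0" --pt "0 0.0225 -0.0453 0 0 0 0" --pt "0 0.0225 -0.0453 0 0 0 0" --pt "0 0.0225 -0.0453 0 0 0 0" --pt "0 0.0225 -0.0453 0 0 0 0" --pt "0 0.0225 -0.0453 0 0 0 0" --pt "0 0.0225 -0.0453 0 0 0 0" --pt "0 0 0 0 0 0 0"

```text
clock: 13.3
tcp_pos: [0.5453, 0.0947, 0.3744]
orientation: [-0.0, 0.985, 0.171, 0.0]
wrist_force: [1.0, -0.0, -0.2]
finger_gap: 0.0431
```

```bash
python3 - <<'E'
from h import *
c=grab('wrist','w4.png');go([.5443,.0918,.233],19.5)
cv2.imwrite('pics/w4b.png',cv2.resize(c['color'],(800,600),interpolation=cv2.INTER_CUBIC)[:,:,::-1])
E
```

```text
t 13.35 tcp [0.5453 0.0931 0.3744] psi 19.56 gap 0.0425 F [-0.7 -0.6  0.2] j [ 0.02  0.27  0.29  1.59 -0.    1.25]
 shift mm [ -1.33   0.83 141.41] rotvec [0.0001 0.0002 0.001 ] tilt [-2.e-04 -2.e-04 -1.e+00]
```

View pics/w4b.png

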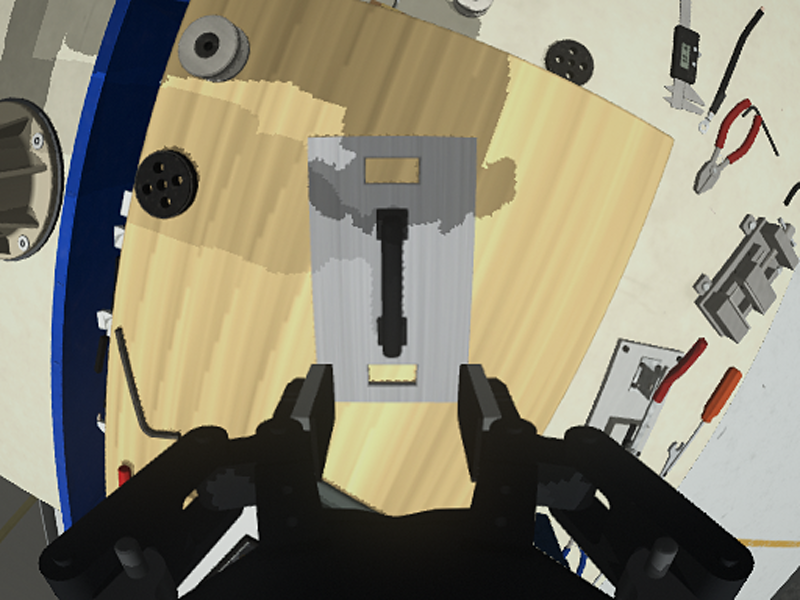

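The cover's slots are at (392,171) and (392,374). The handle bar runs along u≈392 from v≈210 to 355 and lies in line with the jaws.

```bash
python3 - <<'E'
from h import *
c=cv2.imread('pics/w4.png');hsv=cv2.cvtColor(c,cv2.COLOR_BGR2HSV);k=env.read_camera('wrist')
m=(hsv[...,1]>60).astype(np.uint8)
C=[]
for (u,v) in((392,171),(392,374)):
    n,l,s,ce=cv2.connectedComponentsWithStats(m);i=l[int(v/1.5625),int(u/1.5625)]
    W=np.array([onz(k,*p,.205,True)[:2] for p in np.argwhere(l==i)[:,::-1]]).astype(np.float32);r=cv2.minAreaRect(W);print(s[i],r);C.append(np.array(r[0]))
d=C[0]-C[1];print('mid',(C[0]+C[1])/2,'yaw',np.degrees(np.arctan2(-d[0],d[1])),np.linalg.norm(d))
m=(hsv[...,2]<70).astype(np.uint8);n,l,s,ce=cv2.connectedComponentsWithStats(m);i=l[int(280/1.5625),int(392/1.5625)]
W=np.array([onz(k,*p,.240,True)[:2] for p in np.argwhere(l==i)[:,::-1]]).astype(np.float32);print('bar',s[i],cv2.minAreaRect(W))
go([.5443,.0918,.233],19.5)
E
```

```text
[234 101  34  16 544] ((0.5202319622039795, 0.15503264963626862), (0.032393693923950195, 0.014950258657336235), 19.487871170043945)
[236 233  31  12 333] ((0.5670880079269409, 0.02375863492488861), (0.0331495963037014, 0.013594266958534718), 19.674976348876953)
mid [0.54365999 0.08939564] yaw 19.643166496291446 0.1393856375644057
bar [ 241  133   20   96 1446] ((0.5422219634056091, 0.09320005774497986), (0.01692846231162548, 0.09005220234394073), 19.134761810302734)
t 13.4 tcp [0.5453 0.092  0.3745] psi 19.43 gap 0.0432 F [-0.2  0.   0.7] j [ 0.02  0.27  0.29  1.59 -0.    1.25]
 shift mm [ -0.94  -0.2  141.47] rotvec [ 0.0002  0.0003 -0.0012] tilt [-2.e-04 -3.e-04 -1.e+00]
```

The arm was still settling and the image and calibration came from different moments, so I repeat with one consistent picture.

```bash
cat > cov.py <<'E'
from h import *
k=grab('wrist');c=k['color'];hsv=cv2.cvtColor(c,cv2.COLOR_RGB2HSV)
m=(hsv[...,1]>60).astype(np.uint8)
C=[];n,l,s,ce=cv2.connectedComponentsWithStats(m)
for i in range(1,n):
    if 250<s[i,4]<800 and 180<ce[i][0]<320 and 80<ce[i][1]<260:
        W=np.array([onz(k,*p,.205,True)[:2] for p in np.argwhere(l==i)[:,::-1]]).astype(np.float32);r=cv2.minAreaRect(W);print(s[i],r);C.append(np.array(r[0]))
d=C[0]-C[1];print('mid',(C[0]+C[1])/2,'yaw',np.degrees(np.arctan2(-d[0],d[1])),np.linalg.norm(d))
go([.5443,.0918,.233],19.5)
E
python3 cov.py
```

```text
[234  98  35  17 550] ((0.5200191140174866, 0.1564367562532425), (0.03333734720945358, 0.015878640115261078), 19.393756866455078)
[237 231  31  11 325] ((0.567009449005127, 0.025854850187897682), (0.033147212117910385, 0.012301823124289513), 19.530101776123047)
mid [0.54351428 0.0911458 ] yaw 19.791437070490232 0.13877941408548025
t 13.45 tcp [0.5453 0.0912 0.3745] psi 19.33 gap 0.0423 F [-0.1  0.7 -0.6] j [ 0.02  0.27  0.29  1.59 -0.    1.25]
 shift mm [ -0.75  -0.93 141.55] rotvec [ 0.0003  0.0002 -0.003 ] tilt [-1.e-04 -3.e-04 -1.e+00]
```

```bash
python3 - <<'E'
from h import *
go([.5430,.0924,.233],19.6)
E
```

```text
t 13.45 tcp [0.5453 0.0912 0.3745] psi 19.33 gap 0.0423 F [-0.1  0.7 -0.6] j [ 0.02  0.27  0.29  1.59 -0.    1.25]
 shift mm [ -1.78  -1.92 141.55] rotvec [ 0.0003  0.0002 -0.0048] tilt [-1.e-04 -3.e-04 -1.e+00]
```

Request:
carry_out --pt "0 -0.0011 -0.0013 0.04 0 0 -0.003" --pt "0 0 0 0.04 0 0 0" --pt "0 0 0 0.035 0 0 0" --pt "0 0 0 0.0175 0 0 0" --pt "0 0 0 0.009 0 0 0" --pt "-1 0 0 0 0 0 0" --pt "-1 0 0 0 0 0 0" --pt "-1 0 0 0 0 0 0" --pt "-1 0 0 0 0 0 0" --pt "-1 0 0 0 0 0 0" --grip_force 100

```text
clock: 14.7
tcp_pos: [0.5444, 0.0921, 0.2343]
orientation: [0.001, 0.986, 0.169, 0.001]
wrist_force: [-1.0, -2.5, 6.0]
finger_gap: 0.0097
```

```bash
python3 - <<'E'
from h import *
go([.5430,.0924,.233],19.6)
E
```

```text
t 14.7 tcp [0.5444 0.0921 0.2343] psi 19.42 gap 0.0097 F [-1.  -2.5  6. ] j [ 0.02  0.27 -0.05  1.25 -0.    1.25]
 shift mm [-1.27 -0.75  1.27] rotvec [ 0.0015 -0.0018 -0.0032] tilt [ 2.2e-03 -8.0e-04 -1.0e+00]
```

Request:
carry_out --pt "-1 0 0 -0.02 0 0 0" --pt "-1 0 0 -0.04 0 0 0" --pt "-1 0 0 -0.05 0 0 0" --pt "-1 0 0 -0.02 0 0 0" --pt "-1 0 0 0 0 0 0" --pt "-1 0 0 0 0 0 0"

```text
clock: 15.45
tcp_pos: [0.5434, 0.0926, 0.3614]
orientation: [-0.0, 0.986, 0.169, -0.001]
wrist_force: [-0.7, 0.8, -3.0]
finger_gap: 0.0102
```

```bash
python3 - <<'E'
from h import *
go([.5235,-.1917,.363],-18.6);go([.5235,-.1917,.363],19.5)
E
```

```text
t 15.45 tcp [0.5434 0.0926 0.3614] psi 19.44 gap 0.0102 F [-0.7  0.8 -3. ] j [0.02 0.27 0.25 1.56 0.   1.25]
 shift mm [-113.42  261.49   -1.64] rotvec [-2.000e-04  2.600e-03  6.639e-01] tilt [-2.5e-03  2.0e-04 -1.0e+00]
t 15.45 tcp [0.5434 0.0926 0.3614] psi 19.44 gap 0.0102 F [-0.7  0.8 -3. ] j [0.02 0.27 0.25 1.56 0.   1.25]
 shift mm [-113.42  261.49   -1.64] rotvec [-0.0011  0.0023 -0.0011] tilt [-2.5e-03  2.0e-04 -1.0e+00]
```

Lifted: Fz shows the cover's weight. Now I carry it over the unit.

Request:
carry_out --pt "-1 -0.0162 0.0374 0 0 0 0" --pt "-1 -0.0162 0.0374 0 0 0 0" --pt "-1 -0.0162 0.0374 0 0 0 0" --pt "-1 -0.0162 0.0374 0 0 0 0" --pt "-1 -0.0162 0.0374 0 0 0 0" --pt "-1 -0.0162 0.0374 0 0 0 0" --pt "-1 -0.0162 0.0371 0 0 0 0" --pt "-1 0 0 0 0 0 0.1107" --pt "-1 0 0 0 0 0 0.1107" --pt "-1 0 0 0 0 0 0.1107" --pt "-1 0 0 0 0 0 0.1107" --pt "-1 0 0 0 0 0 0.1107" --pt "-1 0 0 0 0 0 0.1107" --pt "-1 0 0 0 0 0 0" --pt "-1 0 0 0 0 0 0" --pt "-1 0 0 0 0 0 0" --pt "-1 0 0 0 0 0 0"

```text
clock: 17.58
tcp_pos: [0.5239, -0.1919, 0.363]
orientation: [-0.0, 0.987, -0.162, -0.0]
wrist_force: [-0.4, 0.6, -3.1]
finger_gap: 0.0099
```

```bash
python3 - <<'E'
from h import *
c=grab('wrist','w5.png');go([.5235,-.1917,.36],-18.6)
cv2.imwrite('pics/w5b.png',cv2.resize(c['color'],(800,600),interpolation=cv2.INTER_CUBIC)[:,:,::-1])
E
```

```text
t 17.62 tcp [ 0.5239 -0.1919  0.3631] psi -18.61 gap 0.0102 F [-0.4  0.1 -2.4] j [-0.5   0.28  0.27  1.56  0.    1.4 ]
 shift mm [-0.44 -0.04  3.07] rotvec [-0.0001 -0.0001 -0.0002] tilt [ 1.e-04  1.e-04 -1.e+00]
```

View pics/w5b.png

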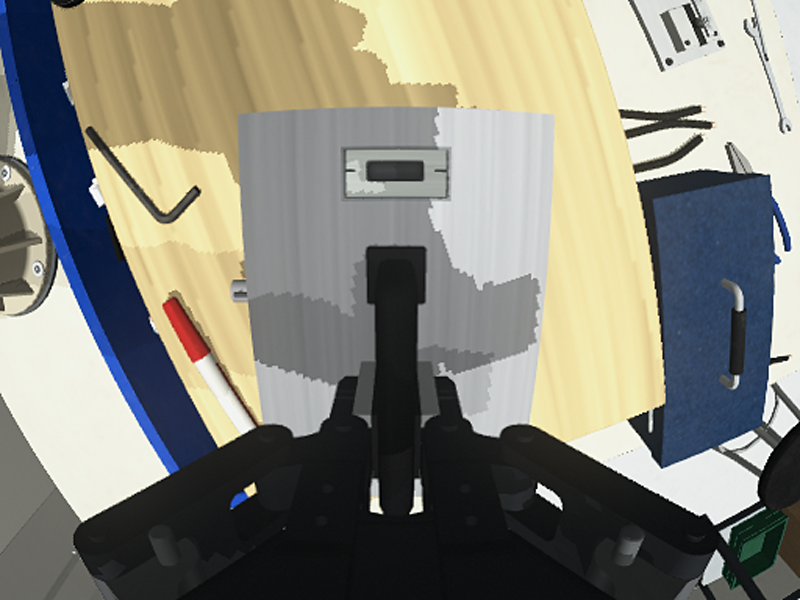

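The cover hangs over the unit. Wing a (367–424, 160–181) shows through slot a (343–449, 148–197), nearly centred, with the camera almost straight above. Next I put numbers on the offset.

```bash
cat > rel.py <<'E'
from h import *
import sys
def rel(slot,wing,zs,zw,k):
    S=np.mean([onz(k,u/1.5625,v/1.5625,zs,True) for u,v in slot],0);W=np.mean([onz(k,u/1.5625,v/1.5625,zw,True) for u,v in wing],0)
    R=k['R'];s=env.get_state();T=Ro.from_quat(np.roll(s['orientation'],-1)).as_matrix()
    print('slot',S.round(4),'wing',W.round(4),'wing-slot in tool axes mm',(1e3*T.T@(W-S)).round(2))
    X=[onz(k,u/1.5625,v/1.5625,zs,True) for u,v in slot];print('slot size',[np.linalg.norm(X[i]-X[i-1]).round(4) for i in range(4)])
    X=[onz(k,u/1.5625,v/1.5625,zw,True) for u,v in wing];print('wing size',[np.linalg.norm(X[i]-X[i-1]).round(4) for i in range(4)])
E
python3 - <<'E'
from rel import *
k=grab('wrist');z=env.get_state()['tcp_pos'][2]
g=cv2.cvtColor(k['color'],cv2.COLOR_RGB2GRAY)
# refine wing: dark component
d=(g[95:126,219:288]<90).astype(np.uint8);n,l,s,ce=cv2.connectedComponentsWithStats(d);
for i in range(1,n):
    if s[i,4]>60: print(s[i]+[219,95,0,0,0],ce[i]+[219,95])
print(g[90:130:1,253].tolist());print(g[118,215:292].tolist())
rel([(343,148),(449,148),(449,197),(343,197)],[(367,160),(424,160),(424,181),(367,181)],z-.028,.270,k)
E
```

```text
[235 103  36  13 468] [252.5 109. ]
[145, 145, 146, 124, 102, 105, 172, 169, 168, 170, 172, 174, 130, 60, 54, 59, 55, 55, 59, 63, 62, 57, 56, 55, 46, 31, 165, 172, 169, 171, 169, 169, 168, 167, 168, 146, 96, 124, 133, 146]
[144, 149, 150, 138, 125, 94, 135, 196, 205, 204, 204, 204, 204, 204, 203, 204, 204, 205, 205, 205, 205, 203, 205, 205, 204, 203, 204, 205, 203, 204, 198, 167, 169, 169, 169, 170, 169, 169, 169, 170, 169, 170, 168, 168, 168, 168, 168, 169, 168, 169, 168, 169, 169, 168, 167, 167, 167, 167, 168, 167, 168, 168, 168, 168, 167, 168, 168, 168, 169, 168, 133, 90, 154, 181, 215, 213, 215]
slot [ 0.5473 -0.1262  0.3351] wing [ 0.5468 -0.1273  0.27  ] wing-slot in tool axes mm [-0.15  1.17 65.13]
slot size [np.float64(0.0162), np.float64(0.0344), np.float64(0.0162), np.float64(0.0349)]
wing size [np.float64(0.0099), np.float64(0.0264), np.float64(0.0099), np.float64(0.0265)]
```

Request:
carry_out --pt "-1 -0.0003 0.0007 0.025 0 0 0" --pt "-1 0 0 0.02 0 0 0" --pt "-1 0 0 0.005 0 0 0" --pt "-1 0 0 0 0 0 0" --pt "-1 0 0 0 0 0 0"

```text
clock: 18.3
tcp_pos: [0.5238, -0.1926, 0.3141]
orientation: [0.0, 0.987, -0.162, 0.001]
wrist_force: [-0.2, 0.0, -2.3]
finger_gap: 0.0103
```

```bash
python3 - <<'E'
from rel import *
k=grab('wrist');c=k['color']
cv2.imwrite('pics/w6b.png',cv2.resize(c[60:250,150:390],None,fx=3.125,fy=3.125,interpolation=cv2.INTER_CUBIC)[:,:,::-1])
go([.5235,-.1917,.36],-18.6)
E
```

```text
t 18.35 tcp [ 0.5238 -0.1927  0.3141] psi -18.63 gap 0.0103 F [ 0.3  0.2 -2.2] j [-0.5   0.27  0.14  1.44  0.    1.4 ]
 shift mm [ -0.51  -0.81 -45.91] rotvec [ 0.0002 -0.0017 -0.0005] tilt [ 1.5e-03 -7.0e-04 -1.0e+00]
```

View pics/w6b.png

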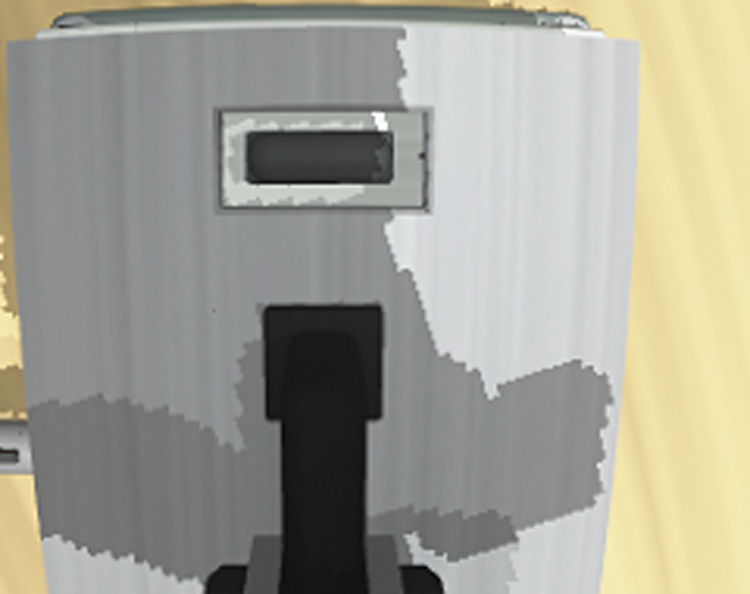

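Wing a, at (246–393, 131–184), lies well inside slot a, at (215–432, 107–212). The offset is about 0.7 mm in x and 0.3 mm in y, against a 3 mm clearance. I correct x a little and go down.

Request:
carry_out --pt "-1 -0.0005 0 0.006 0 0 0" --pt "-1 0 0 0.006 0 0 0" --pt "-1 0 0 0.006 0 0 0" --pt "-1 0 0 0.005 0 0 0" --pt "-1 0 0 0 0 0 0"

```text
clock: 18.98
tcp_pos: [0.5226, -0.1921, 0.2894]
orientation: [-0.0, 0.987, -0.162, -0.001]
wrist_force: [0.5, -0.4, -3.0]
finger_gap: 0.0099
```

```bash
python3 - <<'E'
from h import *
go([.5235,-.1917,.285],-18.6);print(env.get_state()['ft_torque'])
E
```

```text
t 18.98 tcp [ 0.5226 -0.1921  0.2894] psi -18.63 gap 0.0099 F [ 0.5 -0.4 -3. ] j [-0.5   0.27  0.08  1.38  0.    1.4 ]
 shift mm [ 0.7  -0.69  4.4 ] rotvec [-0.0003  0.0012 -0.0006] tilt [-1.e-03  6.e-04 -1.e+00]
[ 0.01135702 -0.00865276 -0.01824883]
```

Free of contact, with the studs well through the slots. Now I press slowly.

Request:
carry_out --pt "-1 0 0 0.001 0 0 0" --pt "-1 0 0 0.001 0 0 0" --pt "-1 0 0 0.001 0 0 0" --pt "-1 0 0 0.001 0 0 0" --pt "-1 0 0 0 0 0 0" --pt "-1 0 0 0 0 0 0"

```text
clock: 19.73
tcp_pos: [0.5231, -0.1924, 0.2866]
orientation: [0.0, 0.987, -0.162, 0.001]
wrist_force: [-1.2, 0.6, 3.1]
finger_gap: 0.0099
```

Request:
carry_out --pt "-1 0 0 0.001 0 0 0" --pt "-1 0 0 0.001 0 0 0" --pt "-1 0 0 0 0 0 0" --pt "-1 0 0 0 0 0 0"

```text
clock: 20.23
tcp_pos: [0.5231, -0.1924, 0.2849]
orientation: [0.0, 0.987, -0.162, 0.001]
wrist_force: [-2.6, 0.7, 8.0]
finger_gap: 0.0098
```

Request:
carry_out --pt "-1 0 0 0.001 0 0 0" --pt "-1 0 0 0.001 0 0 0" --pt "-1 0 0 0 0 0 0" --pt "-1 0 0 0 0 0 0"

```text
clock: 20.72
tcp_pos: [0.5231, -0.1923, 0.2843]
orientation: [0.0, 0.987, -0.162, 0.001]
wrist_force: [-2.7, 1.9, 13.7]
finger_gap: 0.01
```

Request:
carry_out --pt "-1 0 0 0.001 0 0 0" --pt "-1 0 0 0.001 0 0 0" --pt "-1 0 0 0 0 0 0" --pt "-1 0 0 0 0 0 0"

```text
clock: 21.22
tcp_pos: [0.5231, -0.1924, 0.2842]
orientation: [0.001, 0.987, -0.162, 0.002]
wrist_force: [-7.2, 2.2, 22.9]
finger_gap: 0.0103
```

```bash
python3 - <<'E'
from h import *
go([.5235,-.1917,.2843],-18.6);print(env.get_state()['ft_torque'])
c=grab('wrist','w7.png')
cv2.imwrite('pics/w7b.png',cv2.resize(c['color'],(800,600),interpolation=cv2.INTER_CUBIC)[:,:,::-1])
c=grab('scene');cv2.imwrite('pics/s2.png',cv2.resize(c['color'][150:300,230:430],(800,600),interpolation=cv2.INTER_CUBIC)[:,:,::-1])
E
```

```text
t 21.23 tcp [ 0.5231 -0.1924  0.2842] psi -18.63 gap 0.0103 F [-7.2  2.2 22.9] j [-0.5   0.27  0.07  1.36 -0.    1.4 ]
 shift mm [ 0.19 -0.76 -0.06] rotvec [ 0.001  -0.005  -0.0004] tilt [ 0.0045 -0.0025 -1.    ]
[ 0.65598658  1.44672824 -0.01899561]
```

View pics/w7b.png

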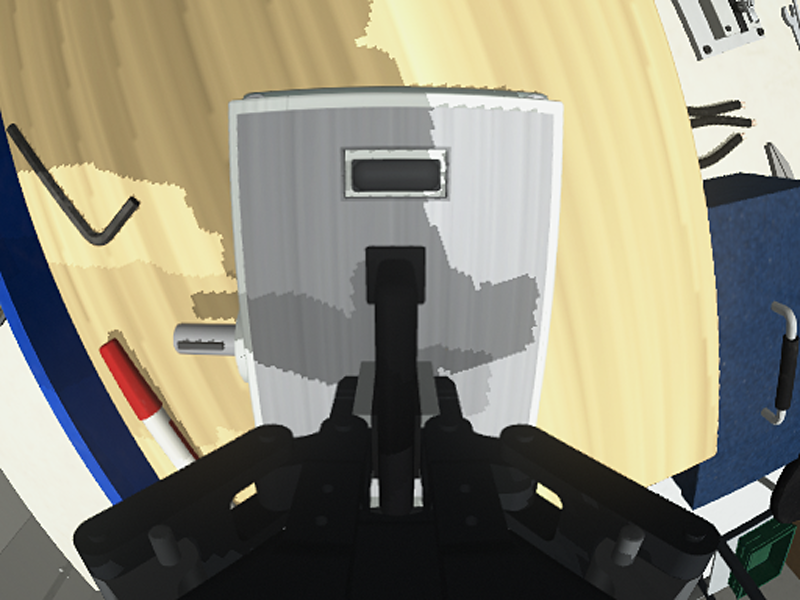

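View pics/s2.png

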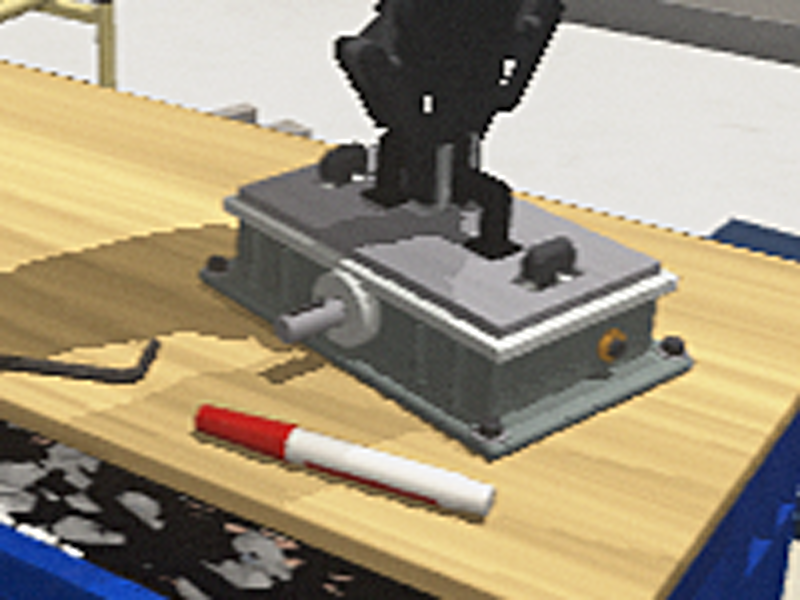

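The wrist view shows the cover seated over the frame, with wing a (350–441, 160–191) inside its slot. The scene view shows the cover flat on the frame with both studs through the slots and the marker and hex key undisturbed. z stopped at 0.2842 while the force rose from 14 to 23 N, so it is on hard contact. I'll relieve the side load, which tilts the hand slightly.

Request:
carry_out --pt "-1 -0.001 0 0 0 0 0" --pt "-1 -0.001 0 0 0 0 0" --pt "-1 0 0 0 0 0 0" --pt "-1 0 0 0 0 0 0"

```text
clock: 21.82
tcp_pos: [0.523, -0.1924, 0.2842]
orientation: [0.001, 0.987, -0.162, 0.004]
wrist_force: [-1.0, 1.3, 19.6]
finger_gap: 0.0103
```

```bash
python3 - <<'E'
from h import *
go([.5235,-.1917,.2843],-18.6);print(env.get_state()['ft_torque'])
E
```

```text
t 21.82 tcp [ 0.523  -0.1924  0.2842] psi -18.62 gap 0.0103 F [-1.   1.3 19.6] j [-0.5   0.26  0.06  1.36  0.    1.4 ]
 shift mm [ 0.24 -0.77 -0.06] rotvec [ 0.0007 -0.0087 -0.0004] tilt [ 0.0081 -0.0034 -1.    ]
[0.3349789  0.32702873 0.02762911]
```

Request:
carry_out --pt "-1 0 0 0 0 -0.003 0" --pt "-1 0 0 0 0 -0.003 0" --pt "-1 0 0 0 0 0 0" --pt "-1 0 0 0 0 0 0"

```text
clock: 22.32
tcp_pos: [0.5231, -0.1924, 0.2842]
orientation: [0.001, 0.987, -0.162, 0.001]
wrist_force: [-0.8, 1.5, 21.0]
finger_gap: 0.01
```

```bash
python3 - <<'E'
from h import *
go([.5235,-.1917,.2843],-18.6);print(env.get_state()['ft_torque'])
E
```

```text
t 22.32 tcp [ 0.5231 -0.1924  0.2842] psi -18.62 gap 0.01 F [-0.8  1.5 21. ] j [-0.5   0.27  0.07  1.37 -0.    1.4 ]
 shift mm [ 0.2  -0.78 -0.08] rotvec [ 0.0007 -0.0027 -0.0004] tilt [ 0.0024 -0.0016 -1.    ]
[0.36454774 0.2455727  0.0217133 ]
```

Force is now 21 N straight down, the side load is small, and the hand tilt is about the same as at the grasp. Handing in.

```bash
python3 -c "
from h import *
print(env.hand_in())"
```

```text
the job is handed in; nothing more can be done
None
```

The gear unit is closed and handed in at about 22 s on the robot's clock, with the arm still gripping the handle and pressing the cover home.

**What I did**
- **Studs:** I turned stud a by about 58° and stud b by about 79°, both anticlockwise. Both wings ended in line with the frame's tick marks, across its short side, and they are left unlocked.
- **Cover:** I took it by the handle with a 100 N grip, centred it over both studs using the wrist camera, lowered it without touching the wings, and pressed it down.

**Last checks**
- **Pressed home:** the TCP stopped at z = 0.2842 while the force rose from 14 N to 23 N. That is within 0.1 mm of the flush height worked out from the grasp.
- **Final hold:** about 21 N down, side force under 2 N and hand tilt about 0.003 rad.
- **Views:** the wrist and scene pictures, taken before the final small corrections, show the cover flat on the frame with both studs through the slots. The marker and hex key were undisturbed; I did not look at the roller and feed wheel again after lifting the cover.

**What disagreed**
- The wrist camera placed the studs about 1.7 mm off in y from where the grip found them, so I used the grip's values.
- A first easing of the side load tilted the hand to 0.009 rad; I turned it back before handing in.
- I saw wing b in its slot only in the scene picture, not close up.

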